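# Plant the last column of the pavilion model

## Task

Switch on the vacuum hold-down first: swing the valve's lever handle from across the pipe until it lies in line with the pipe, against its stop. Then take the column with the square head out of the stand, find the model's one empty hole by feel with its foot and press it straight down fully home, so that its top is level with the three columns already planted. Let go, and leave the valve open and the other two pieces upright in the stand.

Things in the scene. Friction and masses are not known exactly. Their poses are not given: they have to be found in the camera images.
- valve_axis (a point): Ball valve, fixed to the table: a brass body in the middle of a level steel pipe bridge 170 mm long with both ends bent down to round feet; highest point of the pipe 50 mm, of the brass body 58 mm above the table. This point lies on the handle's vertical turning axis, at the handle's mid-height, 84 mm above the table. Its x axis runs along the pipe; its z is up. Position and yaw vary.
- valve_handle (a joint): Angle of the valve's lever handle in rad. 0 = shut: the handle points along -y of valve_axis, square across the pipe. It turns clockwise seen from above; at pi/2 (1.571, hard stop) it points along -x of valve_axis, above and in line with the pipe: open. It starts shut or nearly so (0 to 0.3), turns stiffly (about 0.2 N m, 3 N at the grip) and stays where it is left.
- handle_grip (a point): Point to push or pinch on the lever handle: middle of its black sleeve, 72 mm from the turning axis, 84 mm above the table. The sleeve is 60 mm long (40 to 100 mm from the axis), 14 mm wide and 12 mm high. This point's -y axis points outward along the handle from the turning axis.
- pavilion: Model of a pavilion, fixed: a 160 x 160 x 12 mm aluminium hold-down plate, on it a 150 x 150 x 36 mm plywood plinth (top 48 mm above the table) and three planted square-headed columns at (-50, 50), (-50, -50) and (50, -50) mm in its frame, tops 114 mm above the table, with a low card wall (top 78 mm) between the last two. The fourth corner, about (50, 50) mm, has the empty hole. Origin: centre of the underside, at table height; z up. Position varies, yaw takes any value.
- hole_nominal (a point): Nominal mouth centre of the empty blind hole, 48 mm above the table. The real hole is drilled in the middle of a 30 x 30 mm footing block, set flush and a little off its place in a 36 x 36 mm pocket of the plinth: it lies up to 3 mm aside of this point, any direction, and must be felt for or seen. Round, 20 mm wide, 28 mm deep, sharp unchamfered edge.
- stopper (a joint): Travel (m) of a tight dark wooden disc, 4 mm thick, in the hole. At 0 its top is 15 mm below the mouth; pushed with about 8 N it slides down 0.009, onto the hole's floor, and stays there. The column is fully home with its foot on it then, 24 mm below the mouth.
- column_center (a point): The column to plant, loose, light wood, 30 to 60 g: round shaft 18 mm in diameter with a plain flat foot, 74 mm long, and on it a square head 26 x 26 mm, 16 mm high (whole height 90 mm). This point is on its axis, half-way up, 45 mm above the foot; z along the shaft towards the head, x and y square to the head's side faces. It starts upright in one of the stand's three holes, foot 15 mm and top 105 mm above the table. In the model, its turn about its own axis is free.
- round_column_center (a point): A column of the same size but with a round head, 28 mm in diameter (stays in the stand). Point on its axis half-way up, 45 mm above its foot, z up.
- plain_dowel_center (a point): A plain dowel without a head, 18 mm in diameter and 90 mm long (stays in the stand). Point on its axis half-way up, z up.
- stand: Fixed wooden stand 180 x 50 x 30 mm with three round blind holes 22 mm wide and 15 mm deep, 60 mm apart in a row along its x axis; it holds the square-headed column, the round-headed one and the plain dowel upright in any order. Origin: centre of its underside, at table height; z up.
Mind the look-alikes: they are no part of the job. What is shaped like the part that bears plain_dowel_center but orange or turquoise is not meant.

How it is judged (in metres and radians):
On the way, in this order (a step that is already met when the one before it is completed fails the run):
1. the valve handle is in line with the pipe, at its stop (value of joint valve_handle above 1.48 rad), for 0.2 s.
2. the square-headed column is fully home in the empty hole (z of column_center in the frame of pavilion below 0.0715 m and horizontal distance between column_center and hole_nominal below 0.006 m and angle between column_center's own z axis and vertical below 0.08 rad), for 0.2 s.
At the end, for the whole second after the job is handed in: Valve open within 5 degrees (joint above 1.48); square-headed column in the hole, upright within 0.08 rad, axis within 4 mm of the hole's, within 2.5 mm of full depth, at rest; the other two pieces tilted under 0.3 rad and moved under 20 mm (all of step 2 and value of joint valve_handle above 1.48 rad and linear speed of column below 0.02 m/s and angle between each of round_column_center, plain_dowel_center's own z axis and vertical below 0.3 rad and distance of each of round_column_center, plain_dowel_center from where it was at the start of the episode below 0.02 m); the robot touches nothing.
It fails at once if one of the other two pieces is pulled from the stand (distance of any of round_column_center, plain_dowel_center from where it was at the start of the episode above 0.04 m).
It also fails if it takes over 67 s, if anything falls off the work surface, if the arm or the gripper's body presses on something with over 40 N, if the wrist force passes 120 N, or if a joint passes its speed limit or range.

## Robot

A 6-joint arm with a two-finger parallel gripper is mounted at the origin on the work surface. World frame = base frame: x ahead of the robot, y to its left, z up, the work surface at z = 0. Lengths are in mm, angles in rad, forces in N, time in s.
With the tool pointing down it reaches from about 275 to 825 mm from the base axis. Payload 5.2 kg.
Tool frame: the origin (TCP) lies at the very end of the fingers, on their centre line; the grasp point (between the pads) lies 19 mm behind it; z points along the fingers, y is the direction in which the jaws open and shut (so a half turn about z gives the same grasp; the last joint's range is limited). The gripper opens to 93 mm and grips with 3 to 60 N. Pads are 15 mm wide; open, the fingers measure 128 mm over their backs; the gripper's body (75 mm by 188 mm) begins 65 mm behind the grasp point.
Start: joints at [-1.364, 0.259, 1.535, -0, 1.348, -0.203], TCP at [219.155, -504.456, 218.653] pointing down, gripper open.
Joint ranges: [-3.14, 3.14], [-0.91, 2.08], [0.19, 2.58], [-1.22, 4.36], [0.22, 2.71], [-3.12, 3.12]. Speed limits (rad/s): [2.57, 2.57, 3.14, 3.14, 3.14, 3.14].

## Interface

Orientations are given as a unit quaternion [x, y, z, w].
In Python, from rig import bot gives the robot as it stands.
- The arm moves only by the shell command python3 -m handwheel 'ROWS' [FORCE]. ROWS is JSON, a list of rows, each a list of 7 numbers: the shift along the world's x, y, z in m, then the turn, a rotation vector about the world's x, y, z in degrees, then the finger opening in m, from 0 to 0.093. A call has 1 to 5 rows; each row is the pose to reach, as a shift and turn from the pose measured when the call began; what a row does not reach only later rows make up. A row lasts 1/10 s, in which the tool goes at most 50 mm and 8.59 degrees, less where a joint would pass 70% of its speed; a pose out of reach is approached as far as the arm can. A call with a gripper value outside its range is refused whole. The fingers move at their own pace and stop on an object; FORCE is the grip in N (left out, the last holds). Time passes only in rows, so rows that repeat a pose let the fingers close. It gives the time, the measured TCP pose, the force and the opening at its end, in the units of the state.
- bot.observe(): the state, without advancing time (a new reading comes with each control period).
- bot.capture(name): name is "scene" or "top" or "wrist"; returns the picture (384x512x3 uint8, red, green, blue); there is no depth.
- bot.get_calibration(name): a dict with "fx", "fy", "cx", "cy" (pixels), "T" (4x4, takes a point from camera to world coordinates); the wrist camera has in their place "mount" (4x4, takes a point from camera to tool coordinates, whose origin is the TCP and whose axes are the flange's). Camera axes: x right, y up, looking along -z (the intrinsics and any distortion apply to the point x, -y, -z); pixel columns grow to the right and rows downward; lengths in mm; the calibration is good to about 2 mm. A picture is of the moment at which its call begins: read the wrist's pose just before it. get_calibration takes no time and is no camera call.
- bot.finish_job(): hands the job in, once; it reports no verdict.
The state is a dict: "time": time; "joint_positions": joint angles; "qvel": joint speeds; "effort": joint torques, N m; "eef_pos": TCP position; "tool_rot": TCP orientation; "ft_force": force on the tool from outside, world axes, zero at the start; "torque": the same for the moment, N m; "grip_width": opening from 0.0 (shut) to 1.0 (fully open).
Only numpy, scipy, OpenCV 4.12 (cv2) and the standard library are available. Lean on these libraries where they do the work, as an engineer would, in place of code of your own. Each camera call takes 0.05 s, during which the arm holds its last target.

## Working session

There is one attempt and no reset: what is moved stays moved. The work goes in short steps, Python scripts to look and compute and a shell command to move; the robot and the scene stay as the last step left them, time stands still between calls to the robot, and variables do not carry over. Pictures are saved under pics/ and viewed, and the job is handed in when it is done.

```bash
ls; mkdir -p pics
python3 - <<'E'
from rig import bot
import cv2,json
print(bot.observe())
for n in("scene","top","wrist"):
    im=bot.capture(n); cv2.imwrite(f"pics/{n}0.png",im[:,:,::-1])
    print(n,bot.get_calibration(n))
E
```

```text
pics
{'time': 0.0, 'joint_positions': array([-1.36380579e+00,  2.59350021e-01,  1.53607428e+00,  4.43307690e-06,
        1.34800964e+00, -2.02768645e-01]), 'qvel': array([-0.00025491,  0.00111374,  0.00216578,  0.00034692, -0.00139671,
       -0.00113701]), 'effort': array([ 1.39213644e-03, -4.37307465e+01, -2.84005594e+01,  7.17812357e-02,
        4.09927242e-02, -1.54170784e-04]), 'eef_pos': array([ 219.03742453, -503.90443001,  217.81747322]), 'tool_rot': array([ 9.79085173e-01,  2.03448705e-01,  2.17871380e-07, -9.20646245e-04]), 'ft_force': array([0.39475191, 0.36491057, 0.4338025 ]), 'torque': array([ 0.0517648 , -0.0202069 , -0.04531808]), 'grip_width': 1.0024926053396834}
scene {'fx': 468.80287097494033, 'fy': 468.80287097494033, 'cx': 243.93324228417893, 'cy': 191.7333507411502, 'T': array([[ 1.51333200e-01, -7.25213533e-01,  6.71687125e-01,
         1.29268084e+03],
       [ 9.88318148e-01,  1.23411492e-01, -8.94250631e-02,
        -1.20843336e+02],
       [-1.80416444e-02,  6.77373556e-01,  7.35417952e-01,
         9.24833122e+02],
       [ 0.00000000e+00,  0.00000000e+00,
[... 259 characters left out ...]
56e-01,  2.60151860e-02,  1.51621805e-02,
        -3.98531020e+01],
       [ 1.70802714e-02,  7.51659966e-02,  9.97024743e-01,
         1.10330107e+03],
       [ 0.00000000e+00,  0.00000000e+00,  0.00000000e+00,
         1.00000000e+00]])}
wrist {'fx': 316.74143463038746, 'fy': 316.74143463038746, 'cx': 253.56568813510222, 'cy': 188.4524005484933, 'mount': array([[ 2.87262233e-04,  9.70124616e-01,  2.42606979e-01,
         6.64981204e+01],
       [ 9.99999957e-01, -2.93179253e-04, -1.17136402e-05,
        -1.28982333e+00],
       [ 5.97636423e-05,  2.42606972e-01, -9.70124659e-01,
        -1.66043339e+02],
       [ 0.00000000e+00,  0.00000000e+00,  0.00000000e+00,
         1.00000000e+00]])}
```

View pics/scene0.png

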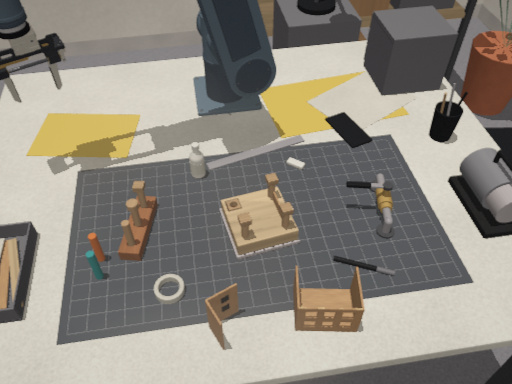

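View pics/top0.png

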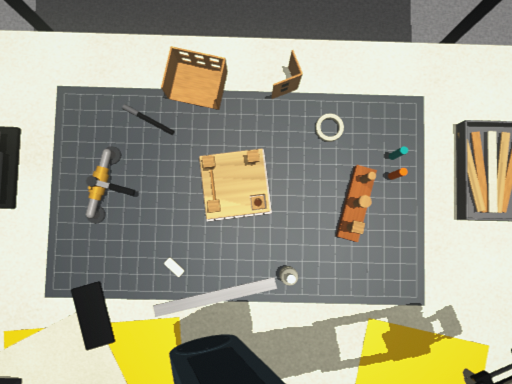

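View pics/wrist0.png

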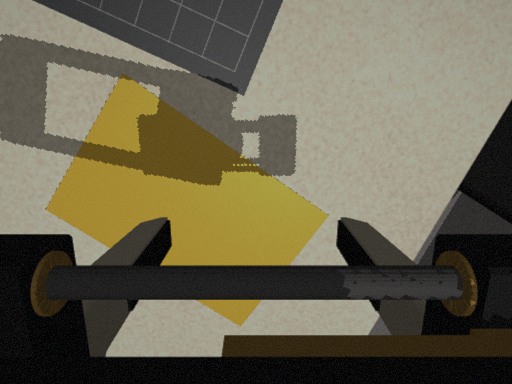

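Run:
```python
import cv2,numpy as np
t=cv2.imread("pics/top0.png");s=cv2.imread("pics/scene0.png")
def c(im,x0,y0,w,h,k):return cv2.resize(im[y0:y0+h,x0:x0+w],None,fx=k,fy=k,interpolation=cv2.INTER_CUBIC)
a=c(t,320,145,100,100,4);b=c(t,190,140,90,90,4.4444);d=c(t,75,140,75,85,400/85.)[:, :400]
e=c(s,110,175,70,90,400/90.)
r1=np.hstack([a,b[:400,:400]]);cv2.imwrite("pics/c1.png",r1)
cv2.imwrite("pics/c2.png",np.hstack([d,e]))
```

```text
(no output)
```

View pics/c1.png

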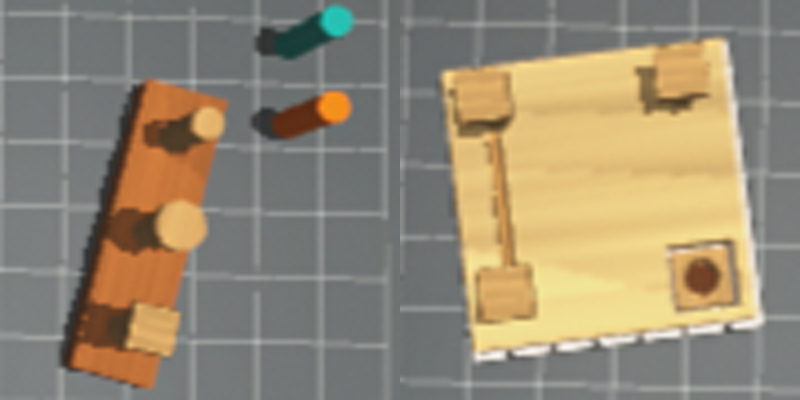

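View pics/c2.png

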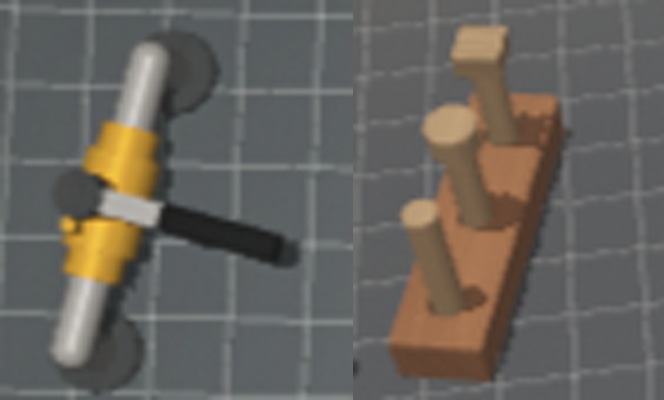

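```bash
cat > h.py <<'E'
import numpy as np,cv2
from rig import bot
from scipy.spatial.transform import Rotation as R
def ray(n,u,v,pose=None):
    c=bot.get_calibration(n)
    d=np.array([(u-c['cx'])/c['fx'],-(v-c['cy'])/c['fy'],-1.])
    if n=='wrist':
        p,q=pose; M=np.eye(4);M[:3,:3]=R.from_quat(q).as_matrix();M[:3,3]=p;T=M@c['mount']
    else:T=c['T']
    return T[:3,3],T[:3,:3]@d
def at(n,u,v,z,pose=None):
    o,d=ray(n,u,v,pose);return (o+d*(z-o[2])/d[2])
def proj(n,P,pose=None):
    c=bot.get_calibration(n)
    T=c['T'] if n!='wrist' else None
    if n=='wrist':
        p,q=pose;M=np.eye(4);M[:3,:3]=R.from_quat(q).as_matrix();M[:3,3]=p;T=M@c['mount']
    x=np.linalg.inv(T)@np.append(P,1)
    return c['cx']+c['fx']*x[0]/-x[2],c['cy']-c['fy']*x[1]/-x[2]
def snap(name):
    o=bot.observe();im=bot.capture('wrist');cv2.imwrite(f'pics/{name}.png',im[:,:,::-1])
    np.savez(f'pics/{name}.npz',p=o['eef_pos'],q=o['tool_rot']);return o
def pose(name):
    d=np.load(f'pics/{name}.npz');return d['p'],d['q']
E
python3 - <<'E'
from h import *
np.set_printoptions(precision=1,suppress=True)
print('sq',at('top',358.2,227.5,105),'scene',at('scene',110+480/4.444/1,0,105) if 0 else '')
c=[(153-25,308),(180,312),(172,354),(130,348)]
for u,v in c: print('corner',at('top',320+u/4,145+v/4,105))
print('round',at('top',320+181/4,145+225/4,105),'dowel',at('top',320+208/4,145+124/4,105))
f=lambda u,v:(75+u/4.706,140+v/4.706)
print('knob',at('top',*f(80,195),92));print('sleeve',at('top',*f(162,215),88),at('top',*f(280,248),88))
print('pipe',at('top',*f(150,75),48),at('top',*f(75,335),48))
g=lambda u,v:(190+(u-400)/4.444,140+v/4.444)
print('hole',at('top',*g(702,276),48))
for p in [(485,98),(682,74),(505,294)]:print('cols',at('top',*g(*p),114))
E
```

```text
sq [ 474.5 -275.6  105. ] scene 
corner [ 486.4 -261.6  105. ]
corner [ 484.9 -290.7  105. ]
corner [ 461.4 -286.4  105. ]
corner [ 464.2 -262.9  105. ]
round [ 533.5 -290.9  105. ] dowel [ 590.9 -305.8  105. ]
knob [563.2 324.4  92. ]
sleeve [554.9 286.1  88. ] [540.5 229.   88. ]
pipe [628.5 308.5  48. ] [497.2 339.   48. ]
hole [528.5 -51.2  48. ]
cols [611.2  60.2 114. ]
cols [626.1 -37.9 114. ]
cols [513.5  47.  114. ]
```

```bash
python3 -m handwheel '[[0.018,0.046,0,0,0,4,0.093],[0.038,0.092,0,0,0,8,0.06],[0.058,0.138,0,0,0,12,0.04],[0.078,0.184,0,0,0,16,0.035],[0.098,0.23,0,0,0,20,0.035]]'; python3 -m handwheel '[[0.018,0.046,0,0,0,4,0.035],[0.038,0.092,0,0,0,8,0.035],[0.058,0.138,0,0,0,12,0.035],[0.078,0.184,0,0,0,16,0.035],[0.098,0.23,0,0,0,20,0.035]]'
```

```text
time: 0.65
eef_pos: [317.0, -272.7, 217.8]
tool_rot: [0.928, 0.371, -0.0, -0.001]
ft_force: [0.3, 0.4, 0.8]
grip_width: 0.705
time: 1.15
eef_pos: [414.6, -42.4, 218.0]
tool_rot: [0.849, 0.528, -0.0, -0.0]
ft_force: [1.7, -1.2, 0.8]
grip_width: 0.383
```

```bash
python3 -m handwheel '[[0.02,0.045,0,0,0,4,0.035],[0.04,0.09,0,0,0,8,0.035],[0.06,0.135,-0.01,0,0,12,0.035],[0.08,0.18,-0.03,0,0,13.5,0.035],[0.1,0.22,-0.05,0,0,13.5,0.035]]'
python3 - <<'E'
from h import *
o=snap('w1');print(o['time'],o['eef_pos'],R.from_quat(o['tool_rot']).as_euler('ZYX',degrees=True))
E
```

```text
time: 1.65
eef_pos: [514.0, 177.6, 168.9]
tool_rot: [0.781, 0.625, 0.0, -0.0]
ft_force: [-0.0, -1.5, 0.0]
grip_width: 0.378
1.65 [513.9900201  177.61145862 168.85223598] [ 7.73434306e+01 -4.95057720e-02  1.79980430e+02]
```

View pics/w1.png

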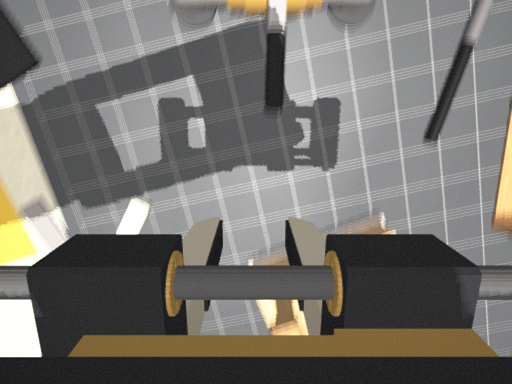

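Run:
```python
from h import *
p=pose('w1')
print(at('wrist',276,33,88,p),at('wrist',273.5,106,86,p))
print(at('wrist',195,15,40,p),at('wrist',351,15,40,p))
```

```text
[555.07589403 292.12881558  88.        ] [543.13947592 242.99018265  86.        ]
[496.52903827 330.10574071  40.        ] [625.08261858 301.32231078  40.        ]
```

```bash
python3 -m handwheel '[[0.016,0.038,0,0,0,0,0.035],[0.032,0.076,-0.01,0,0,0,0.035],[0.032,0.076,-0.02,0,0,0,0.035],[0.032,0.076,-0.02,0,0,0,0.035]]'
python3 - <<'E'
from h import *
o=snap('w2');print(o['time'],o['eef_pos'])
E
```

```text
time: 2.1
eef_pos: [544.9, 258.5, 142.0]
tool_rot: [0.78, 0.626, -0.002, -0.004]
ft_force: [-0.4, 0.3, 0.5]
grip_width: 0.376
2.1 [544.91192577 258.4892219  142.03489264]
```

View pics/w2.png

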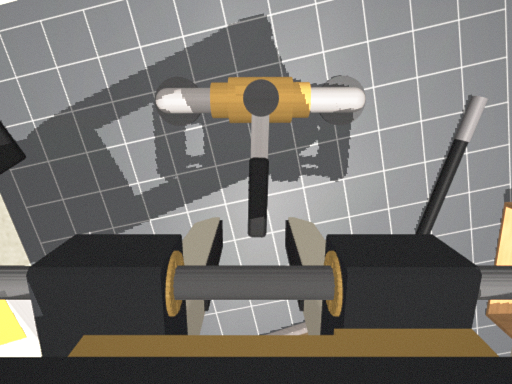

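Run:
```python
from h import *
p=pose('w2')
for a in [(261,98,92),(259,159,87),(257,232,87),(160,101,48),(365,99,48)]:print(at('wrist',*a,p).round(1))
print(proj('wrist',p[0],p))
```

```text
[564.4 330.9  92. ]
[554.4 291.   87. ]
[541.4 237.8  87. ]
[486.7 347.3  48. ]
[645.3 313.7  48. ]
(np.float64(255.58900657839456), np.float64(233.82757538995185))
```

```bash
python3 -m handwheel '[[0.003,0,-0.04,0,0,0,0.035],[0.003,0,-0.071,0,0,0,0.035],[0.003,0,-0.072,0,0,0,0.02],[0.003,0,-0.072,0,0,0,0.02],[0.003,0,-0.072,0,0,0,0.02]]'
python3 - <<'E'
import numpy as np
from h import *
o=bot.observe();p=o['eef_pos'];ax=np.array([564,328])
r=p[:2]-ax;print(r,np.hypot(*r),np.degrees(np.arctan2(r[1],r[0])))
for t in range(0,105,5):
    a=-np.radians(t);c=np.array([[np.cos(a),-np.sin(a)],[np.sin(a),np.cos(a)]])
    print(t,(c@r-r).round(1),(c@r+ax).round(1))
E
```

```text
time: 2.65
eef_pos: [549.7, 257.5, 73.5]
tool_rot: [0.781, 0.625, -0.0, -0.003]
ft_force: [0.0, 0.6, 1.4]
grip_width: 0.226
[-14.3447172  -70.52356375] 71.96765909378786 -101.49729755818814
0 [0. 0.] [549.7 257.5]
5 [-6.1  1.5] [543.6 259. ]
10 [-12.    3.6] [537.6 261. ]
15 [-17.8   6.1] [531.9 263.6]
20 [-23.3   9.2] [526.4 266.6]
25 [-28.5  12.7] [521.2 270.1]
30 [-33.3  16.6] [516.3 274.1]
35 [-37.9  21. ] [511.8 278.5]
40 [-42.   25.7] [507.7 283.2]
45 [-45.7  30.8] [504.  288.3]
50 [-48.9  36.2] [500.8 293.7]
55 [-51.7  41.8] [498.  299.3]
60 [-53.9  47.7] [495.8 305.2]
65 [-55.6  53.7] [494.  311.2]
70 [-56.8  59.9] [492.8 317.4]
75 [-57.5  66.1] [492.2 323.6]
80 [-57.6  72.4] [492.1 329.9]
85 [-57.2  78.7] [492.5 336.1]
90 [-56.2  84.9] [493.5 342.3]
95 [-54.7  91. ] [495.  348.4]
100 [-52.6  96.9] [497.  354.4]
```

```bash
python3 -m handwheel '[[-0.0085,0.0025,-0.002,0,0,-7,0.02],[-0.0166,0.0056,-0.002,0,0,-14,0.02],[-0.024,0.0098,-0.002,0,0,-21,0.02],[-0.0314,0.015,-0.002,0,0,-28,0.02],[-0.0379,0.021,-0.002,0,0,-35,0.02]]';python3 -c "
from h import *
o=bot.observe();print(o['ft_force'],o['torque'])"
```

```text
time: 3.15
eef_pos: [513.4, 277.9, 74.0]
tool_rot: [0.933, 0.359, 0.003, -0.002]
ft_force: [0.7, -3.2, -0.1]
grip_width: 0.214
[ 0.67174519 -3.20785468 -0.13841411] [-0.62692586 -0.26343536  0.03849034]
```

```bash
python3 -m handwheel '[[-0.0085,0.009,-0.003,0,0,-8,0.02],[-0.0144,0.0185,-0.003,0,0,-16,0.02],[-0.018,0.028,-0.003,0,0,-24,0.02],[-0.0204,0.0381,-0.003,0,0,-32,0.02],[-0.0213,0.048,-0.003,0,0,-40,0.02]]';python3 -c "
from h import *
o=bot.observe();print(o['ft_force'],o['torque'])"
```

```text
time: 3.65
eef_pos: [492.5, 325.4, 73.4]
tool_rot: [1.0, 0.015, 0.004, -0.0]
ft_force: [-2.1, -3.9, 1.5]
grip_width: 0.219
[-2.12722905 -3.87328784  1.48363863] [-0.66408159  0.30864238 -0.01141275]
```

Turned about 75°; now to the stop, slowly.

```bash
python3 -m handwheel '[[0.0,0.008,0,0,0,-7,0.02],[0.001,0.014,0,0,0,-12,0.02],[0.0016,0.018,0,0,0,-15,0.02],[0.002,0.021,0,0,0,-17,0.02]]';python3 -c "
from h import *
o=bot.observe();print(o['ft_force'],o['torque'])"
```

```text
time: 4.05
eef_pos: [494.6, 346.3, 75.5]
tool_rot: [0.991, -0.134, 0.005, 0.0]
ft_force: [-1.9, -2.1, 1.1]
grip_width: 0.214
[-1.87207541 -2.10889847  1.08892429] [-0.39755516  0.35284334 -0.00848916]
```

```bash
python3 -m handwheel '[[0.001,0.003,0,0,0,-2,0.02],[0.0015,0.006,0,0,0,-3,0.02],[0.002,0.009,0,0,0,-4,0.02],[0.002,0.009,0,0,0,-4,0.02]]';python3 -c "
from h import *
o=bot.observe();print(o['ft_force'],o['torque'])"
```

```text
time: 4.45
eef_pos: [495.7, 348.8, 76.5]
tool_rot: [0.986, -0.168, 0.004, 0.007]
ft_force: [-3.3, -21.2, 3.1]
grip_width: 0.219
[ -3.33002768 -21.20261601   3.07781801] [-3.83365753  0.51098183  0.17793756]
```

```bash
python3 -m handwheel '[[0,-0.004,0,0,0,0,0.025],[0,-0.004,0,0,0,0,0.025],[0,-0.004,0.045,0,0,0,0.035],[-0.02,-0.03,0.09,0,0,0,0.05],[-0.02,-0.03,0.095,0,0,0,0.05]]'
python3 - <<'E'
from h import *
o=snap('w3');print(o['time'],o['eef_pos'],o['ft_force'])
im=bot.capture('top');cv2.imwrite('pics/top1.png',im[:,:,::-1])
E
```

```text
time: 4.95
eef_pos: [477.2, 319.3, 177.8]
tool_rot: [0.986, -0.168, 0.008, 0.004]
ft_force: [0.1, -0.5, 0.3]
grip_width: 0.476
4.95 [477.2426901  319.34100727 177.76962135] [ 0.08534368 -0.45229369  0.31990876]
```

View pics/w3.png

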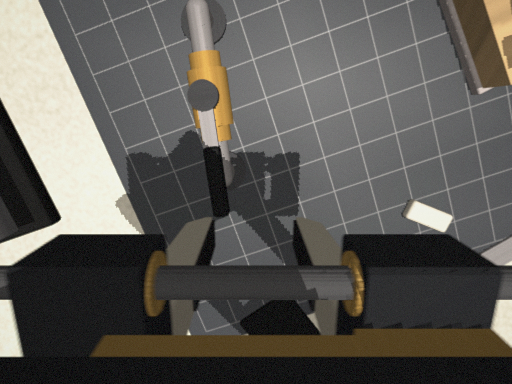

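Run:
```python
from h import *
p=pose('w3')
k=at('wrist',203,95,92,p);e=at('wrist',220,212,87,p);a=at('wrist',198,15,50,p);b=at('wrist',228,172,50,p)
s0=at('wrist',211,150,88,p)
print(k,e,np.degrees(np.arctan2(*(k-e)[1::-1])),np.degrees(np.arctan2(*(s0-e)[1::-1])),np.degrees(np.arctan2(*(a-b)[1::-1])))
t=cv2.imread('pics/top1.png');cv2.imwrite('pics/top1c.png',cv2.resize(t[130:240,60:170],None,fx=5,fy=5,interpolation=2))
```

```text
[563.51866693 330.50488878  92.        ] [470.1853105  352.29413518  87.        ] -13.140695868509521 -12.877908780397885 -9.6296202951207
```

View pics/top1c.png

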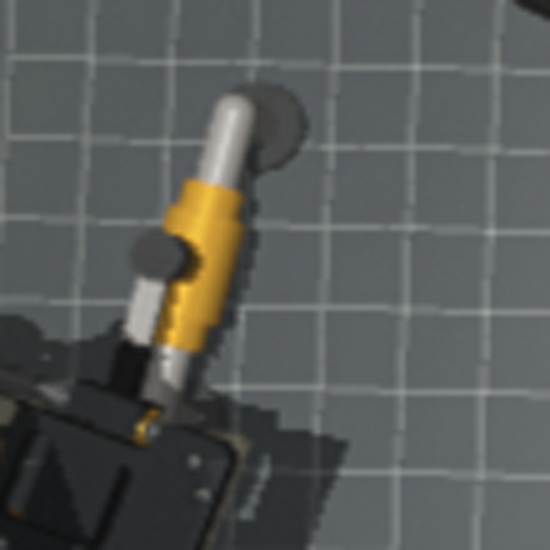

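```bash
python3 -m handwheel '[[0,-0.046,0,0,0,3,0.06],[0,-0.092,0,0,0,6,0.06],[0,-0.138,0,0,0,9,0.06],[0,-0.184,0,0,0,12,0.06],[0,-0.23,0,0,0,15,0.06]]'; python3 -m handwheel '[[0,-0.046,0,0,0,0,0.06],[0,-0.092,0,0,0,0,0.06],[-0.005,-0.14,0,0,0,0,0.06],[-0.005,-0.14,0,0,0,0,0.06],[-0.005,-0.14,0,0,0,0,0.06]]'
python3 - <<'E'
from h import *
o=snap('w4');print(o['time'],o['eef_pos'],o['joint_positions'],o['qvel'])
E
```

```text
time: 5.55
eef_pos: [476.9, 88.7, 173.9]
tool_rot: [0.999, -0.036, 0.007, 0.003]
ft_force: [1.6, 0.0, 0.1]
grip_width: 0.648
time: 6.05
eef_pos: [471.8, -51.9, 172.8]
tool_rot: [0.999, -0.038, 0.006, 0.002]
ft_force: [-0.9, -0.6, 0.6]
grip_width: 0.643
6.05 [471.7695485  -51.92984897 172.79144187] [-3.44496910e-01  1.53096439e-01  1.78795291e+00 -1.03233927e-03
  1.18735656e+00  1.30240306e+00] [ 0.05289299 -0.01138598  0.00225095  0.00447342  0.00922074  0.00467551]
```

View pics/w4.png

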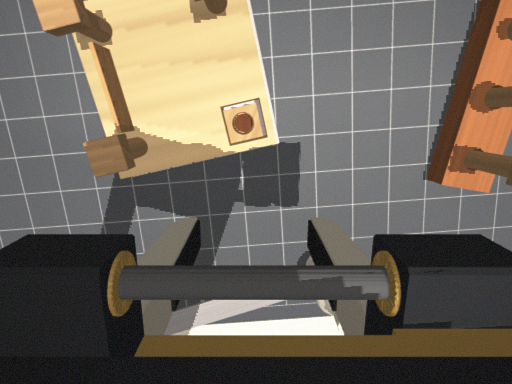

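Run:
```python
from h import *
t=cv2.imread('pics/w4.png');cv2.imwrite('pics/w4c.png',cv2.resize(t[85:160,205:295],None,fx=8,fy=8,interpolation=2))
p=pose('w4');print(at('wrist',243,123,48,p))
```

```text
[527.81124994 -46.17310245  48.        ]
```

View pics/w4c.png

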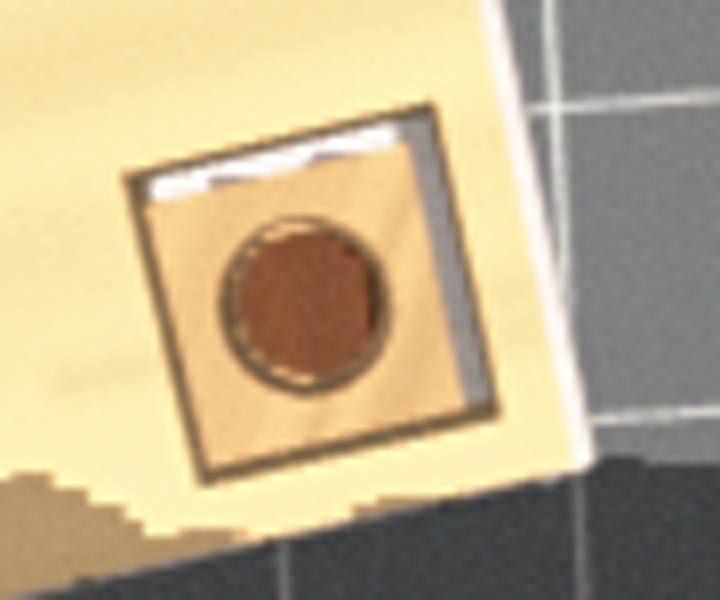

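```bash
python3 -m handwheel '[[-0.01,-0.045,0,0,0,0,0.07],[-0.02,-0.09,0,0,0,0,0.07],[-0.03,-0.135,0,0,0,0,0.07],[-0.04,-0.18,0,0,0,0,0.07],[-0.05,-0.219,0,0,0,0,0.07]]'; python3 -m handwheel '[[0,0,0,0,0,0,0.07],[0,0,0,0,0,0,0.07]]';python3 - <<'E'
from h import *
o=snap('w5');print(o['time'],o['eef_pos'],o['qvel'])
E
```

```text
time: 6.6
eef_pos: [422.4, -269.8, 172.6]
tool_rot: [0.999, -0.035, 0.006, 0.002]
ft_force: [0.1, 0.0, -1.1]
grip_width: 0.753
time: 6.8
eef_pos: [423.0, -268.5, 171.9]
tool_rot: [0.999, -0.035, 0.006, 0.001]
ft_force: [-0.3, 0.1, -0.9]
grip_width: 0.751
6.8 [ 423.04395976 -268.5133985   171.88554925] [ 0.03091092 -0.01458658  0.0179499   0.00314451  0.00560579  0.00157856]
```

View pics/w5.png

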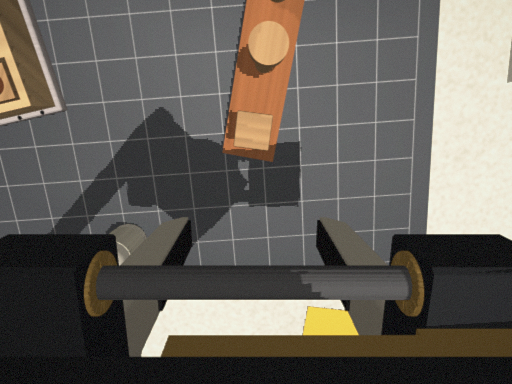

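Run:
```python
from h import *
t=cv2.imread('pics/w5.png');cv2.imwrite('pics/w5c.png',cv2.resize(t[95:170,205:295],None,fx=8,fy=8,interpolation=2))
```

```text
(no output)
```

View pics/w5c.png

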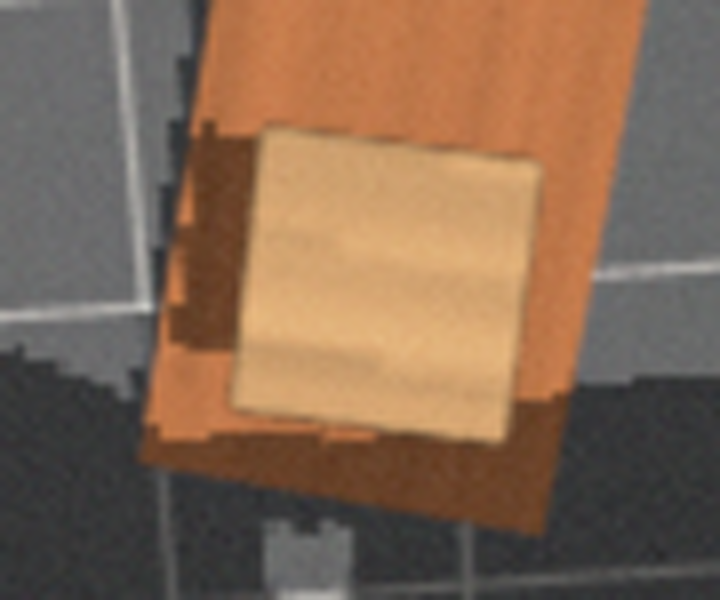

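Run:
```python
from h import *
p=pose('w5')
C=np.array([at('wrist',205+u/8,95+v/8,105,p) for u,v in[(265,128),(541,162),(505,442),(233,408)]])
print(C,C.mean(0))
for i in range(4):
    d=C[(i+1)%4]-C[i];print(np.hypot(*d[:2]),np.degrees(np.arctan2(d[1],d[0])))
print(R.from_quat(p[1]).as_euler('ZYX',degrees=True),2*np.degrees(np.arctan2(p[1][1],p[1][0])))
print('round',at('wrist',268,43,105,p))
# scene check
s=cv2.imread('pics/scene0.png');cv2.imwrite('pics/s0c.png',cv2.resize(s[175:265,110:180],None,fx=6,fy=6,interpolation=2))
```

```text
[[ 489.25844106 -261.25201809  105.        ]
 [ 484.56625228 -285.75724448  105.        ]
 [ 459.68860478 -281.03812671  105.        ]
 [ 464.5554239  -256.29285638  105.        ]] [ 474.5171805  -271.08506142  105.        ]
24.950405920868235 -100.8396257065883
25.321283885989928 169.2590059653105
25.219324574775168 78.87326930954848
25.195879458234817 -11.351314729437354
[ -4.0213874   -0.70265127 179.86885181] -4.022191585207985
round [ 532.86533413 -285.2983634   105.        ]
```

Run:
```python
from h import *
q=pose('w5')[1];Rz=R.from_quat(q).as_matrix();print(Rz[:,2])
a=np.radians(-11);T=np.array([[np.cos(a),np.sin(a),0],[np.sin(a),-np.cos(a),0],[0,0,-1]])
print(np.degrees((R.from_matrix(T)*R.from_quat(q).inv()).as_rotvec()))
```

```text
[ 0.01207252 -0.00314334 -0.99992218]
[ 0.22200291  0.67990032 -6.97771787]
```

```bash
python3 -m handwheel '[[0.026,-0.0015,0,0.2,0.7,-4,0.06],[0.0515,-0.0026,0,0.2,0.7,-7,0.06],[0.0515,-0.0026,-0.02,0.2,0.7,-7,0.06],[0.0515,-0.0026,-0.025,0.2,0.7,-7,0.06],[0.0515,-0.0026,-0.025,0.2,0.7,-7,0.06]]';python3 - <<'E'
from h import *
o=snap('w6');print(o['time'],o['eef_pos'],R.from_quat(o['tool_rot']).as_euler('ZYX',degrees=True))
E
```

```text
time: 7.35
eef_pos: [474.2, -267.8, 145.9]
tool_rot: [0.996, -0.094, -0.002, -0.001]
ft_force: [-0.6, -0.8, 0.5]
grip_width: 0.643
7.35 [ 474.21201694 -267.75993405  145.90496738] [ -10.79275455    0.18595914 -179.91527546]
```

View pics/w6.png

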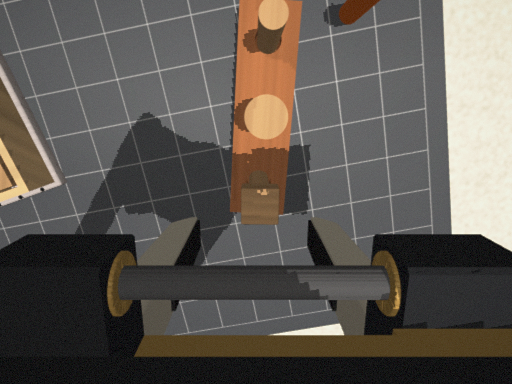

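```bash
python3 -m handwheel '[[0.0,-0.0035,-0.02,0,0,0,0.06],[0.0,-0.0035,-0.04,0,0,0,0.06],[0,-0.0035,-0.06,0,0,0,0.06],[0,-0.0035,-0.068,0,0,0,0.06],[0,-0.0035,-0.068,0,0,0,0.06]]';python3 - <<'E'
from h import *
o=snap('w7');print(o['time'],o['eef_pos'],o['ft_force'],R.from_quat(o['tool_rot']).as_euler('ZYX',degrees=True))
E
```

```text
time: 7.9
eef_pos: [473.9, -271.5, 78.5]
tool_rot: [0.996, -0.094, -0.001, -0.001]
ft_force: [0.2, -0.4, 0.5]
grip_width: 0.647
7.9 [ 473.9360943  -271.53118936   78.46236023] [ 0.24338041 -0.36763175  0.4735637 ] [-1.08340262e+01  1.75403099e-01 -1.79920755e+02]
```

View pics/w7.png

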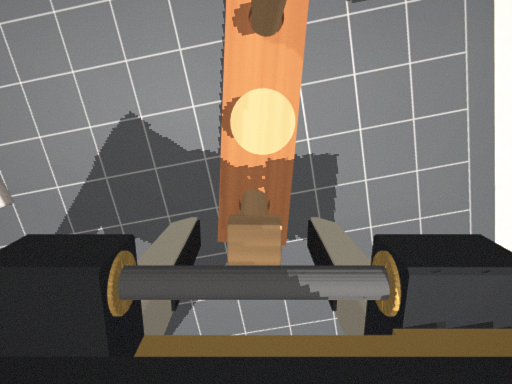

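Centred between the jaws. Close with a firm grip.

```bash
python3 -m handwheel '[[0,0,0,0,0,0,0.03],[0,0,0,0,0,0,0.02],[0,0,0,0,0,0,0.015],[0,0,0,0,0,0,0.015],[0,0,0,0,0,0,0.015]]' 35; python3 -m handwheel '[[0,0,0.0,0,0,0,0.015],[0,0,0.004,0,0,0,0.015],[0,0,0.008,0,0,0,0.015]]'
```

```text
time: 8.45
eef_pos: [474.6, -272.1, 79.6]
tool_rot: [0.996, -0.094, -0.001, -0.0]
ft_force: [0.1, 0.1, 1.9]
grip_width: 0.275
time: 8.75
eef_pos: [474.5, -272.1, 87.7]
tool_rot: [0.996, -0.094, -0.001, -0.0]
ft_force: [-0.4, 0.1, -0.9]
grip_width: 0.277
```

```bash
python3 -m handwheel '[[0,0,0.03,0,0,0,0.015],[0,0,0.06,0,0,0,0.015],[0,0.02,0.085,0,0,8,0.015],[0.01,0.04,0.085,0,0,16,0.015],[0.015,0.06,0.085,0,0,24,0.015]]';python3 -m handwheel '[[0.005,0.02,0,0,0,8,0.015],[0.01,0.04,0,0,0,16,0.015],[0.015,0.06,0,0,0,24,0.015],[0.02,0.08,0,0,0,32,0.015],[0.027,0.098,0,0,0,40,0.015]]' ;python3 -m handwheel '[[0.005,0.01,0,0,0,8,0.015],[0.007,0.01,0,0,0,16,0.015],[0.01,0.01,0,0,0,24,0.015],[0.01,0.01,0,0,0,32,0.015],[0.01,0.01,0,0,0,32,0.015]]'
```

```text
time: 9.25
eef_pos: [490.5, -212.0, 174.4]
tool_rot: [0.993, 0.117, 0.0, 0.001]
ft_force: [-0.6, 0.2, -0.9]
grip_width: 0.277
time: 9.75
eef_pos: [517.5, -113.0, 174.8]
tool_rot: [0.892, 0.452, 0.001, 0.001]
ft_force: [-0.3, 0.9, -0.5]
grip_width: 0.274
time: 10.25
eef_pos: [527.6, -103.0, 175.0]
tool_rot: [0.732, 0.681, 0.001, 0.001]
ft_force: [-0.3, 0.1, -0.7]
grip_width: 0.277
```

Run:
```python
from h import *
o=snap('w8');print(o['time'],o['eef_pos'],o['qvel'],R.from_quat(o['tool_rot']).as_euler('ZYX',degrees=True))
t=cv2.imread('pics/w8.png');cv2.imwrite('pics/w8c.png',cv2.resize(t[85:160,205:295],None,fx=8,fy=8,interpolation=2))
```

```text
10.25 [ 527.56166539 -102.95201882  175.04106737] [-0.00387187 -0.00283931  0.00320522 -0.00030515 -0.00184963  0.14580246] [ 8.58775244e+01 -3.46908099e-02  1.79879863e+02]
```

View pics/w8.png

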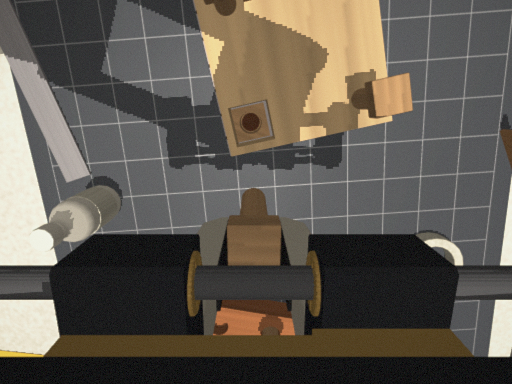

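View pics/w8c.png

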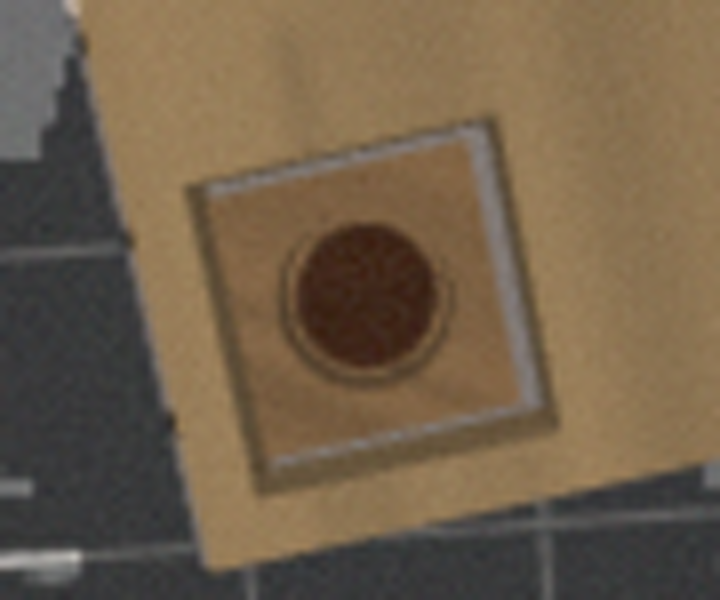

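Run:
```python
from h import *
A=[];y=[]
for n,u,v in(('w4',243.1,123.1),('w8',250.75,122.6)):
    p=pose(n);e=at('wrist',u,v,48,p);M=R.from_quat(p[1]).as_matrix()[:2,:2]
    print(n,e,p[0]); A.append(np.hstack([np.eye(2),-M]));y.append(e[:2])
x=np.linalg.solve(np.vstack(A),np.hstack(y));print('hole',x[:2],'bias tool',x[2:])
p=pose('w8')
for z in(0,63):  # col foot projected
    print(proj('wrist',p[0]+[0,0,-z],p))
```

```text
w4 [529.60345736 -46.50500673  48.        ] [471.7695485  -51.92984897 172.79144187]
w8 [528.42437193 -46.71493618  48.        ] [ 527.56166539 -102.95201882  175.04106737]
hole [529.11848726 -47.19730459] bias tool [-0.43122046  0.72699786]
(np.float64(255.37273897739817), np.float64(234.0749825849881))
(np.float64(254.6469060710819), np.float64(202.11549084913798))
```

```bash
python3 -m handwheel '[[0.0015,0.03,0,0,0.0,0,0.015],[0.0015,0.0556,0,0,0,0,0.015],[0.0015,0.0556,-0.03,0,0,0,0.015],[0.0015,0.0556,-0.05,0,0,0,0.015],[0.0015,0.0556,-0.056,0,0,0,0.015]]'; python3 -m handwheel '[[0,0,0,0,0,0,0.015]]';python3 - <<'E'
from h import *
o=snap('w9');print(o['time'],o['eef_pos'],o['ft_force'],R.from_quat(o['tool_rot']).as_euler('ZYX',degrees=True))
E
```

```text
time: 10.8
eef_pos: [527.5, -46.7, 117.1]
tool_rot: [0.735, 0.679, 0.0, -0.001]
ft_force: [-0.4, 0.4, -0.4]
grip_width: 0.277
time: 10.9
eef_pos: [527.2, -46.7, 116.8]
tool_rot: [0.735, 0.678, -0.0, -0.002]
ft_force: [0.6, 0.7, -0.6]
grip_width: 0.27
10.9 [527.17109396 -46.74051578 116.76033647] [ 0.55175924  0.73151657 -0.58017961] [ 8.53234143e+01 -9.87292102e-02 -1.79840799e+02]
```

View pics/w9.png

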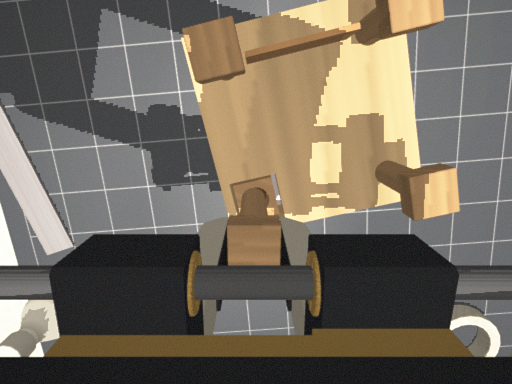

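```bash
python3 -m handwheel '[[0.0019,-0.0006,0,0,0,0,0.015],[0.0019,-0.0006,0,0,0,0,0.015],[0.0019,-0.0006,-0.003,0,0,0,0.015]]'; python3 -m handwheel '[[0,0,-0.003,0,0,0,0.015],[0,0,-0.005,0,0,0,0.015]]'
```

```text
time: 11.25
eef_pos: [530.2, -47.9, 115.2]
tool_rot: [0.736, 0.677, 0.0, -0.0]
ft_force: [0.5, -0.2, -1.1]
grip_width: 0.271
time: 11.45
eef_pos: [530.1, -48.0, 110.3]
tool_rot: [0.736, 0.677, 0.0, -0.0]
ft_force: [-2.0, -0.8, 0.4]
grip_width: 0.275
```

```bash
python3 -m handwheel '[[-0.0005,0.0003,-0.003,0,0,0,0.015],[-0.0005,0.0003,-0.006,0,0,0,0.015]]'; python3 -m handwheel '[[0,0,-0.003,0,0,0,0.015],[0,0,-0.005,0,0,0,0.015]]'
```

```text
time: 11.65
eef_pos: [529.5, -47.7, 104.0]
tool_rot: [0.736, 0.677, 0.0, -0.0]
ft_force: [0.1, -0.6, -0.1]
grip_width: 0.28
time: 11.85
eef_pos: [529.3, -47.6, 98.5]
tool_rot: [0.736, 0.677, 0.0, -0.001]
ft_force: [-0.3, -0.8, -0.8]
grip_width: 0.278
```

```bash
python3 -m handwheel '[[0,0,-0.002,0,0,0,0.015],[0,0,-0.004,0,0,0,0.015]]' 50; python3 -m handwheel '[[0,0,-0.002,0,0,0,0.015],[0,0,-0.004,0,0,0,0.015]]'
```

```text
time: 12.05
eef_pos: [529.5, -47.6, 95.1]
tool_rot: [0.736, 0.678, 0.0, -0.0]
ft_force: [-2.6, -0.4, 7.5]
grip_width: 0.275
time: 12.25
eef_pos: [529.5, -47.7, 92.0]
tool_rot: [0.735, 0.678, 0.0, -0.0]
ft_force: [-3.5, 0.1, 8.7]
grip_width: 0.275
```

```bash
python3 -m handwheel '[[0,0,-0.002,0,0,0,0.015],[0,0,-0.003,0,0,0,0.015]]'
```

```text
time: 12.45
eef_pos: [529.5, -47.7, 89.8]
tool_rot: [0.735, 0.678, 0.0, 0.0]
ft_force: [-1.7, 0.3, 7.6]
grip_width: 0.278
```

```bash
python3 -m handwheel '[[0,0,-0.002,0,0,0,0.015],[0,0,-0.0025,0,0,0,0.015]]'; python3 -m handwheel '[[0,0,-0.002,0,0,0,0.015],[0,0,-0.0025,0,0,0,0.015]]'
```

```text
time: 12.65
eef_pos: [529.5, -47.7, 88.4]
tool_rot: [0.735, 0.678, 0.0, 0.0]
ft_force: [-3.9, 1.2, 13.5]
grip_width: 0.274
time: 12.85
eef_pos: [529.7, -47.8, 88.4]
tool_rot: [0.735, 0.678, 0.001, 0.001]
ft_force: [-6.0, 1.0, 23.2]
grip_width: 0.272
```

```bash
python3 -m handwheel '[[0,0,-0.003,0,0,0,0.015],[0,0,0.0,0,0,0,0.015],[0,0,0.0,0,0,0,0.04],[0,0,0.0,0,0,0,0.05],[0,0,0.0,0,0,0,0.05]]'; python3 -m handwheel '[[0,0,0,0,0,0,0.05],[0,0,0.02,0,0,0,0.05],[0,0,0.05,0,0,0,0.05],[0,0,0.09,0,0,0,0.05],[0,-0.03,0.12,0,0,0,0.05]]';python3 -m handwheel '[[0.0,-0.035,0.01,0,0,0,0.05],[0.0,-0.07,0.02,0,0,0,0.05],[0.0,-0.1,0.02,0,0,0,0.05],[0,-0.1,0.02,0,0,0,0.05]]'
python3 - <<'E'
from h import *
o=snap('w10');print(o['time'],o['eef_pos'],o['ft_force'])
for n in('top','scene'):cv2.imwrite(f'pics/{n}2.png',bot.capture(n)[:,:,::-1])
E
```

```text
time: 13.35
eef_pos: [529.7, -47.7, 87.9]
tool_rot: [0.735, 0.678, 0.001, 0.001]
ft_force: [-0.4, 0.3, -0.4]
grip_width: 0.485
time: 13.85
eef_pos: [529.9, -75.5, 209.8]
tool_rot: [0.734, 0.679, 0.001, 0.001]
ft_force: [1.8, -0.3, -0.6]
grip_width: 0.533
time: 14.25
eef_pos: [530.0, -179.2, 229.7]
tool_rot: [0.735, 0.678, 0.001, 0.001]
ft_force: [-0.3, 0.7, 0.1]
grip_width: 0.539
14.25 [ 529.98452528 -179.22520749  229.65833178] [-0.26911547  0.72220834  0.05432734]
```

View pics/w10.png

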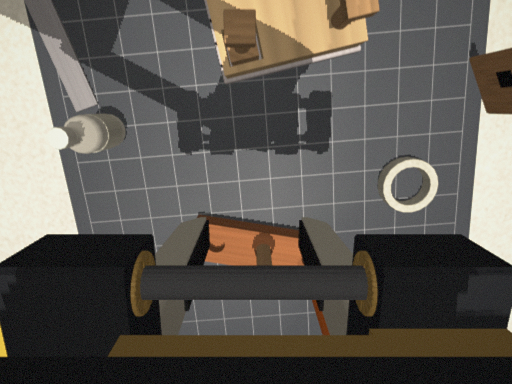

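View pics/scene2.png

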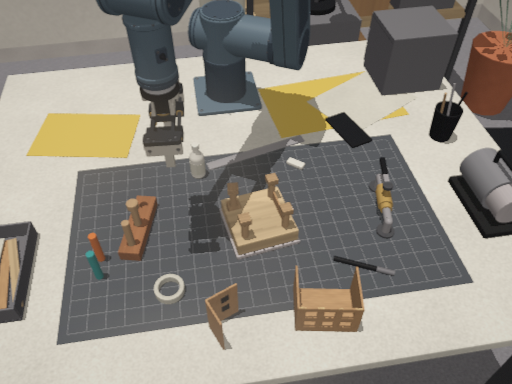

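Run:
```python
from h import *
s=cv2.imread('pics/scene2.png');t=cv2.imread('pics/top2.png')
a=cv2.resize(s[165:255,210:310],None,fx=4,fy=4,interpolation=2);b=cv2.resize(t[140:230,190:280],None,fx=4,fy=4,interpolation=2)
c=cv2.resize(s[150:245,360:410],None,fx=4,fy=4,interpolation=2)[:360]
cv2.imwrite('pics/f.png',np.hstack([a[:360],b[:360],]));cv2.imwrite('pics/f2.png',c)
for z in (114,117,123):print(z,proj('scene',[529.3,-47.5,z]))
for z in (114,):print(z,proj('scene',[529.3+98,-47.5+13.5,z]),proj('scene',[529.3-15,51,z]))
```

```text
114 (np.float64(231.9949813402625), np.float64(186.0903801317097))
117 (np.float64(231.94853581949565), np.float64(185.2235686174252))
123 (np.float64(231.8550903804654), np.float64(183.4795988831777))
114 (np.float64(243.82770372603306), np.float64(216.7019114880028)) (np.float64(271.4828923091075), np.float64(176.66597612119006))
```

View pics/f.png

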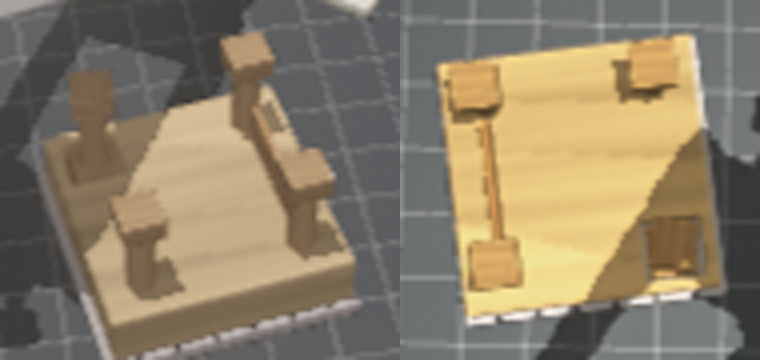

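View pics/f2.png

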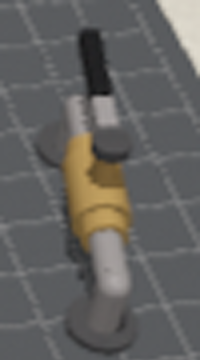

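```bash
python3 -m handwheel '[[0,0.045,0,0,0,0,0.0],[0,0.09,0,0,0,0,0],[0,0.1315,-0.02,0,0,0,0],[0,0.1315,-0.06,0,0,0,0],[0,0.1315,-0.1,0,0,0,0]]' 20; python3 -m handwheel '[[0,0,-0.004,0,0,0,0.0],[0,0,-0.008,0,0,0,0]]'
```

```text
time: 14.9
eef_pos: [529.8, -40.3, 128.9]
tool_rot: [0.733, 0.681, 0.002, 0.001]
ft_force: [1.1, -0.4, 0.1]
grip_width: 0.159
time: 15.1
eef_pos: [529.3, -38.9, 120.8]
tool_rot: [0.732, 0.681, 0.002, -0.0]
ft_force: [0.4, -0.1, 0.8]
grip_width: 0.016
```

```bash
python3 -m handwheel '[[0,-0.0085,0,0,0,0,0.0],[0,-0.0085,-0.003,0,0,0,0],[0,-0.0085,-0.005,0,0,0,0]]'; python3 -m handwheel '[[0,0,-0.002,0,0,0,0.0],[0,0,-0.003,0,0,0,0]]'
```

```text
time: 15.4
eef_pos: [530.4, -48.3, 117.1]
tool_rot: [0.732, 0.681, 0.003, 0.001]
ft_force: [-0.3, -0.2, 0.1]
grip_width: 0.001
time: 15.6
eef_pos: [530.7, -48.6, 114.6]
tool_rot: [0.733, 0.681, 0.003, 0.002]
ft_force: [-0.7, 0.8, 0.8]
grip_width: 0.004
```

```bash
python3 -m handwheel '[[-0.001,0.001,-0.001,0,0,0,0.0],[-0.001,0.001,-0.002,0,0,0,0],[-0.001,0.001,-0.002,0,0,0,0]]'
```

```text
time: 15.9
eef_pos: [531.1, -48.2, 114.2]
tool_rot: [0.733, 0.681, 0.004, 0.003]
ft_force: [-1.3, -0.8, 8.1]
grip_width: 0.006
```

```bash
python3 -m handwheel '[[0,0,0.02,0,0,0,0.0],[0,0,0.06,0,0,0,0],[0,-0.01,0.1,0,0,0,0],[0,-0.04,0.11,0,0,0,0],[0,-0.07,0.11,0,0,0,0]]'; python3 -m handwheel '[[0,-0.03,0,0,0,0,0.0],[0,-0.03,0,0,0,0,0],[0,-0.03,0,0,0,0,0]]'
python3 - <<'E'
from h import *
for n in('top','scene'):cv2.imwrite(f'pics/{n}3.png',bot.capture(n)[:,:,::-1])
s=cv2.imread('pics/scene3.png');cv2.imwrite('pics/g.png',cv2.resize(s[150:280,80:410],None,fx=2.4,fy=2.4,interpolation=2))
E
```

```text
time: 16.4
eef_pos: [532.5, -118.8, 227.3]
tool_rot: [0.732, 0.681, 0.005, 0.006]
ft_force: [0.6, 0.8, 0.8]
grip_width: 0.002
time: 16.7
eef_pos: [532.2, -149.0, 227.0]
tool_rot: [0.733, 0.681, 0.005, 0.006]
ft_force: [0.1, -0.7, 0.3]
grip_width: 0.009
```

View pics/g.png

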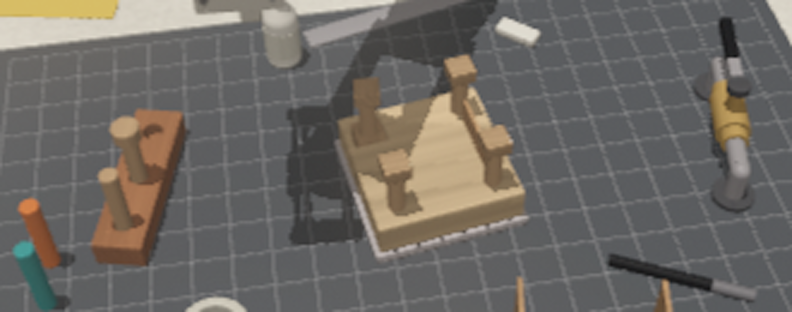

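The picture shows the column planted and upright in the fourth corner (365,105). The round column and the dowel are still upright in the stand, at (125,130) and (110,180). The valve handle lies along the pipe (730,50).

```bash
python3 -c "
from rig import bot
print(bot.finish_job())"
```

```text
the job is handed in; nothing more can be done
None
```

I opened the valve, planted the square-headed column fully home and handed the job in at about 17 s of the 67 s allowed. Handing in returns no verdict, so the checks below are my own.

- **Valve:** I swung the handle until it met its stop at about 21 N. Its measured direction was −13.1°. The pipe read −12.0° and about −13° along its full length; a third reading on a short, partly hidden stretch gave −9.6°.
- **Finding the hole:** I located it with two wrist-camera views about 90° apart. The foot then went in on the first descent with almost no force, so no search by feel was needed.
- **Pressing home:** The disc slid down at about 8 N and bottomed at a TCP height of 88.4 mm, where I expected 88.6 mm. After letting go, I touched the head with the closed fingers and met it at 114.2 mm, against 114 mm for the planted columns.
- **Final pictures:** The column stands upright, the valve is open, the other two pieces are upright in the stand, and the gripper is clear of everything.

**Disagreements:** The top camera placed things about 5 mm off in y compared with the wrist camera. I went with the wrist camera, and the grasp and the fit bore it out. In the scene camera the new column looked up to 3 mm high, which is less than a pixel. I did the touch check because of that, and it did not confirm it.

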